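# Fit a signal board in an opened chromatography detector

### The arm

A 6-joint arm with a two-finger parallel gripper is mounted at the origin on the work surface. World frame = base frame: x ahead of the robot, y to its left, z up, the work surface at z = 0. Lengths are in mm, angles in rad, forces in N, time in s.
With the tool pointing down it reaches from about 425 to 1125 mm from the base axis. Payload 14.9 kg.
Tool frame: the origin (TCP) lies midway between the tips of the shut fingers; the grasp point (between the pads) lies 19 mm behind it; z points along the fingers, y is the line along which they close (so a half turn about z gives the same grasp; the last joint's range is limited). The gripper opens to 91 mm and grips with 3 to 60 N. Pads are 32 mm wide; open, the fingers measure 118 mm over their backs; the gripper's body (76 mm by 178 mm) begins 60 mm behind the grasp point.
Start: joints at [-1.348, 0.379, 1.734, -0, 1.028, -0.033], TCP at [177.108, -677.237, 213.932] pointing down, gripper open.
Joint ranges: [-2.77, 2.77], [-0.74, 2.19], [0, 2.66], [-1.06, 4.2], [0.31, 2.87], [-3.08, 3.08]. Speed limits (rad/s): [1.89, 1.89, 2.39, 3.14, 3.14, 3.14].

### API

Orientations are given as a rotation vector (axis times angle).
In Python, from cell import env gives the robot as it stands. The module is installed in compiled form; this text tells all that it offers.
- The arm moves only by the tool play_rows, never from a script. Its argument "targets" is a list of rows, each an object of numbers: "dx", "dy", "dz": the shift along the tool's x, y, z in m; "spin": the turn about the tool's z in degrees; "jaw": the closure, from -1 (fully open) to 1 (shut). In form: [{"dx": .., "dy": .., "dz": .., "spin": .., "jaw": ..}, ...]. A call has exactly 5 rows; each row is the pose to reach, as a shift and turn from the pose commanded when the call began, along the tool's axes at that moment; what a row does not reach only later rows make up. A row lasts 1/8 s, in which the tool goes at most 62.5 mm and 10.7 degrees, less where a joint would pass 70% of its speed; a pose out of reach is approached as far as the arm can. A call with a gripper value outside its range is refused whole. The fingers move at their own pace and stop on an object; "force" is the grip in N (left out, the last holds). Time passes only in rows, so rows that repeat a pose let the fingers close, or fill a call up. It gives the time, the measured TCP pose, the force, the opening and the grip force at its end, in the units of the state.
- env.state(): the state, without advancing time (a new reading comes with each control period).
- env.get_image(name): name is "scene" or "top" or "wrist"; returns (picture, depth): 420x560x3 uint8, blue, green, red; 420x560 float32, mm along the optical axis (not along the pixel's ray), 0 where there is no reading.
- env.camera_model(name): a dict with "mtx" (3x3 intrinsics, pixels), "k1" (the pictures are not rectified: a ray, as slopes to the right and down, at radius r is drawn at 1 + k1 r^2 times it, then the intrinsics apply), "R" (3x3) and "t" (3): a world point X has camera coordinates R X + t; the wrist camera has in their place "tool_from_camera" (4x4, takes a point from camera to tool coordinates, whose origin is the TCP and whose axes are the flange's). Camera axes: x right, y down, z forward; pixel columns grow to the right and rows downward; lengths in mm; the calibration is good to about 2 mm. A picture is of the moment at which its call begins: read the wrist's pose just before it. camera_model takes no time and is no camera call.
- env.close_job(): hands the job in; it is judged then, once.
The state is a dict: "time": time; "qpos": joint angles; "qvel": joint speeds; "effort": joint torques, N m; "tool_pos": TCP position; "ee_rot": TCP orientation; "ft_force": force on the tool from outside, world axes, zero at the start; "ft_torque": the same for the moment, N m; "finger_gap": finger opening in mm; "finger_force": force on a finger pad.
Only numpy, scipy, OpenCV 4.12 (cv2) and the standard library are available. Lean on these libraries where they do the work, as an engineer would, in place of code of your own. Each camera call takes 0.05 s, during which the arm holds its last target. There are 200 camera calls.

### The job

Take the spare green circuit board from the blue parking rack by its red handle and slide it gently down the two white card guides of the opened detector, without forcing or dropping it, until it stands on the two black sockets, then let go of it. Then drive it home by swinging both green-tipped ejector levers inwards as far as they go: do not push the board into the sockets by hand, ease the levers to their end without straining them, and leave the jars and the screwdriver alone.

Things in the scene. Friction and masses are not known exactly. Their poses are not given: they have to be found in the camera images.
- cage: Opened detector module: fixed grey and white tray, 150 (its x) x 210 mm (its y), walls 46 mm high; origin at the centre of its underside on the bench, z up. A card bay stands in it. The whole bay (guides, sockets, levers) is clamped up to 6 mm to either side along cage x; this offset is NOT in the readings: feel or see it. A fitted board 62 mm high stands at x = -52 mm.
- mouth_mid (a point): Nominal middle between the two white guides' mouths, at their top, 85 mm up (cage axes; true one up to 6 mm off in x). Upright grooves at y = +-55 mm face each other, 113 mm between their bottoms, 6 mm wide in x up to 76 mm height, then flaring to 22 mm wide at the top. A flare that is touched pushes the board sideways towards the groove, along cage x: keep that force under 10 N and yield to it.
- sockets_mid (a point): Nominal middle between the two black sockets' tops, 32 mm above the bench (cage axes); sockets at y = +-37 mm, under the guides. Lowered board comes to stand here. About 10 N on an end pushes its socket down 5 mm, where it stops and stays. Seated board: lower edge 27 mm, top edge 97 mm above the bench.
- card_center (a point): Centre of the loose green board, 0.16 to 0.28 kg, upright in the rack: 4 mm thick (its x), 110 mm wide (y; lowest 8 mm only 105), 70 mm high (z); this point is 35 mm above its lower edge. A red handle, 12 mm thick (x), 40 mm wide (y), stands on the middle of its top edge, 35 to 67 mm above this point. Same both ways round. At the start its lower edge is 10 mm above the bench.
- rack: Fixed blue parking rack, base 80 (x) x 160 (y) x 10 mm, with two slotted end posts 45 mm high at y = +-40 to 63 mm; the board stands in the slots at rack x = 0 with about 1 mm of play. Origin: centre of its underside, on the bench.
- lever_left (a joint): Angle (rad) of the lever at the bay's +y end: 0 open, 1.405 at the stop (1.37 to 1.405 when it holds the seated board). At angle q its arm leans outwards (+y) from upright by 0.995 - q, so it ends 0.4 past upright, inwards. Green grip 12 x 12 mm from 49 to 75 mm from the pivot. In the last 0.2 rad its nose presses the board's end down: 5 to 12 N at the grip, stop there. It stays where left.
- lever_right (a joint): The same for the lever at the -y end, mirrored: it leans outwards to -y and swings in towards +y. An open lever's grip reaches 152 mm above the bench and 140 mm out in cage y: carry the board over it.
- pivot_left (a point): Nominal pivot of the left lever: cage y = +73 mm, 104 mm above the bench, axis along cage x (true one up to 6 mm off in x). The bracket reaches 8 mm above it.
- pivot_right (a point): Nominal pivot of the right lever: cage y = -73 mm, 104 mm above the bench, axis along cage x.
- amber_mid (a point): Bystander: small amber jar with blue cap, 60 mm diameter, 85 mm high; its centre, 42 mm up.
- white_mid (a point): Bystander: white jar with red cap, 68 mm diameter, 80 mm high; its centre, 40 mm up.
- driver_mid (a point): Bystander: yellow screwdriver, 170 mm long, lying on the bench; its middle.
There are look-alikes about, which are no part of the job. Leave any orange, pink or yellow look-alike of the part that bears card_center alone.

How it is judged:
By the outcome, as a careful person would: the job done as asked, in the order asked, and still so for the second after the job is handed in, with the robot touching nothing.
It also fails if it takes over 72 s, if anything falls off the work surface, if the arm or the gripper's body presses on something with over 40 N, if the wrist force passes 120 N, or if a joint passes its speed limit or range.

## Working session

There is one attempt and no reset: what is moved stays moved. The work goes in short steps, Python scripts to look and compute and a tool call to move; the robot and the scene stay as the last step left them, time stands still between calls to the robot, and variables do not carry over. Pictures are saved under pics/ and viewed, at most 13 in all, crops included, and the job is handed in when it is done.

Besides the shell and the picture viewer there is one more tool, called by a JSON object that holds its "api" and its "payload". play_rows: Moves the arm, as the interface text tells. Its arguments: {"type":"object","properties":{"targets":{"type":"array","items":{"type":"object","properties":{"dx":{"type":"number"},"dy":{"type":"number"},"dz":{"type":"number"},"spin":{"type":"number"},"jaw":{"type":"number"}}}},"force":{"type":"number"}},"required":["targets"]}

```bash
mkdir -p pics; cat > h.py <<'E'
import numpy as np, cv2
from scipy.spatial.transform import Rotation as Ro
from cell import env
def ray(m,u,v):
    K=np.array(m["mtx"]);d=np.array([(u-K[0,2])/K[0,0],(v-K[1,2])/K[1,1]]);s=d.copy()
    for _ in range(20): s=d/(1+m["k1"]*(s@s))
    return np.array([s[0],s[1],1.])
def pose(name,st=None):
    m=env.camera_model(name)
    if name=="wrist":
        st=st or env.state();T=np.array(m["tool_from_camera"]);Rt=Ro.from_rotvec(st["ee_rot"]).as_matrix()
        return m,Rt@T[:3,:3],Rt@T[:3,3]+np.array(st["tool_pos"])
    R=np.array(m["R"]);return m,R.T,-R.T@np.array(m["t"])
def onz(name,u,v,z,st=None):
    m,R,c=pose(name,st);d=R@ray(m,u,v);return c+d*(z-c[2])/d[2]
def atd(name,u,v,dep,st=None):
    m,R,c=pose(name,st);return c+R@ray(m,u,v)*dep
def proj(name,X,st=None):
    m,R,c=pose(name,st);p=R.T@(np.array(X)-c);s=p[:2]/p[2];s=s*(1+m["k1"]*(s@s));K=np.array(m["mtx"])
    return K[0,0]*s[0]+K[0,2],K[1,1]*s[1]+K[1,2]
def show():
    s=env.state();Rt=Ro.from_rotvec(s["ee_rot"]).as_matrix()
    print("t",round(s["time"],2),"p",np.round(s["tool_pos"],1),"x",np.round(Rt[:,0],3),"y",np.round(Rt[:,1],3),"z",np.round(Rt[:,2],3),"F",np.round(s["ft_force"],1),"gap",s["finger_gap"],s["finger_force"],"q",np.round(s["qpos"],2))
    return s
E
python3 - <<'E'
from h import *
show()
for n in("top","scene"):
    im,d=env.get_image(n);cv2.imwrite(f"pics/{n}.png",cv2.resize(im,(784,588),interpolation=3));cv2.imwrite(f"raw_{n}.png",im);np.save(f"d_{n}.npy",d)
    m,R,c=pose(n);print(n,c.round(),R[:,2].round(2),m["mtx"][0][0])
E
```

```text
t 0.0 p [ 177.  -676.9  213.3] x [0.967 0.253 0.   ] y [ 0.253 -0.967 -0.001] z [-0.     0.001 -1.   ] F [ 0.3 -0.2 -0.9] gap 91.18704263940957 0.0 q [-1.35  0.38  1.73 -0.    1.03 -0.03]
top [411.  81. 942.] [ 0.19 -0.04 -0.98] 392.50675986298904
scene [1181.   27.  679.] [-0.73  0.04 -0.68] 442.28079911357304
```

View pics/top.png

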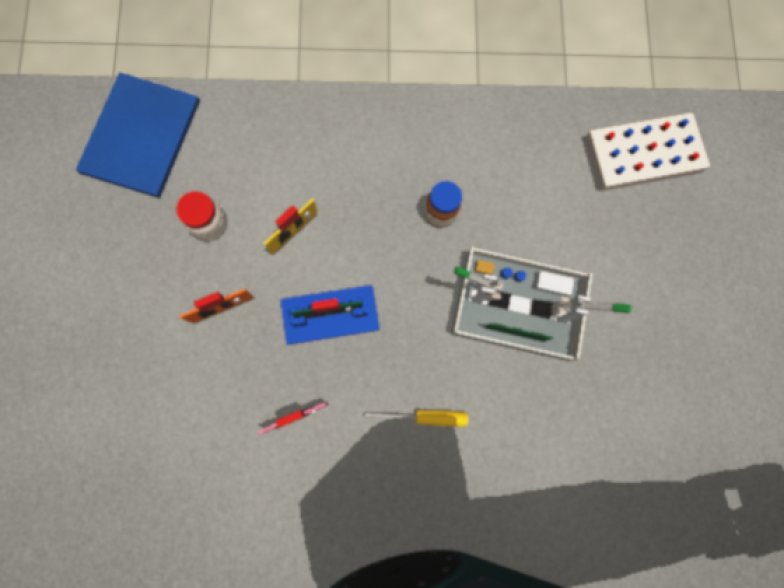

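View pics/scene.png

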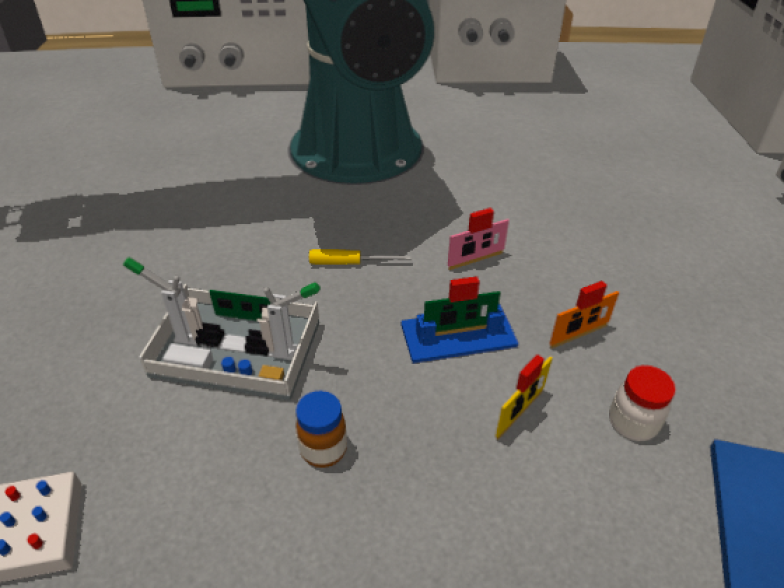

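The top picture (784x588 view) shows these candidates:

| Candidate | Pixel |
|---|---|
| Green board in the blue rack | (325,306) |
| Orange look-alike | (217,305) |
| Yellow look-alike | (291,226) |
| Pink look-alike | (293,417) |
| Fitted green board in the cage | (515,331) |

The one meant is the green board with the red handle in the blue rack at (325,306). I'll confirm it in an enlarged crop that also shows the cage.

```bash
python3 - <<'E'
import cv2,numpy as np
im=cv2.imread("raw_top.png")
a=im[195:255,190:290];b=im[165:265,300:460]
A=cv2.resize(a,(500,300),interpolation=2);B=cv2.resize(b,(800,500),interpolation=2)
c=cv2.resize(im[170:260,300:460],(800,450),interpolation=2)
o=np.zeros((600,800,3),np.uint8);o[:450]=c;o[450:,:250]=cv2.resize(a,(250,150),interpolation=2)
s=cv2.imread("raw_scene.png")[190:260,280:380]; o[450:,270:484]=cv2.resize(s,(214,150),interpolation=2)
cv2.imwrite("pics/crop1.png",o)
E
```

```text
(no output)
```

View pics/crop1.png

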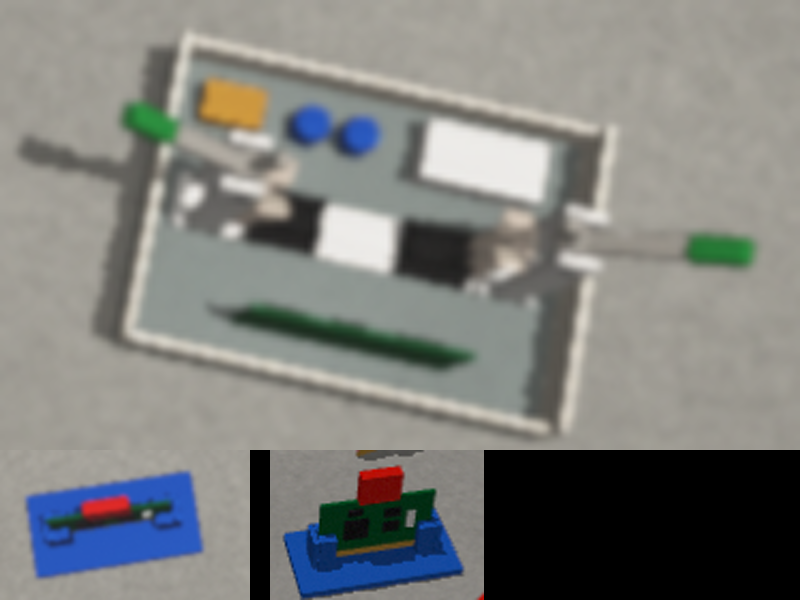

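```bash
python3 - <<'E'
from h import *
def T(u,v,z):return onz("top",u,v,z)[:2]
c=[T(300+u/5,170+v/5,46) for u,v in((187,38),(612,130),(560,430),(130,338))]
C=sum(c)/4;print("cage",np.round(c,1),C)
yv=(c[0]+c[3]-c[1]-c[2])/2;xv=(c[0]+c[1]-c[2]-c[3])/2
print(np.linalg.norm(yv),np.linalg.norm(xv),np.degrees(np.arctan2(-yv[0],yv[1])),np.degrees(np.arctan2(xv[1],xv[0])))
th=np.arctan2(-yv[0]+xv[1],yv[1]+xv[0]);print("th",np.degrees(th))
R=np.array([[np.cos(th),-np.sin(th)],[np.sin(th),np.cos(th)]])
def L(u,v,z): return R.T@(T(300+u/5,170+v/5,z)-C)
for n,p in dict(bl=(245,162,112),br=(585,238,112),gl=(150,122,148),gr=(720,250,148),sockL=(285,222,32),sockR=(435,250,32),mid=(357,238,32)).items():print(n,L(*p).round(1))
r=[T(190+u/2.5,195+v/2.5,10) for u,v in((28,47),(188,23),(201,100),(38,126))]
Rk=sum(r)/4;yv=(r[0]+r[3]-r[1]-r[2])/2;xv=(r[0]+r[1]-r[2]-r[3])/2
print("rack",Rk,np.linalg.norm(yv),np.linalg.norm(xv),np.degrees(np.arctan2(-yv[0],yv[1])),np.degrees(np.arctan2(xv[1],xv[0])))
im,d=cv2.imread("raw_top.png").astype(int),np.load("d_top.npy")
sub=np.zeros(d.shape,bool);sub[195:255,190:290]=1
m=sub&(im[...,2]>150)&(im[...,1]<60)&(im[...,0]<60)
v,u=np.nonzero(m);rect=cv2.minAreaRect(np.c_[u,v].astype(np.float32));b=cv2.boxPoints(rect)
print(len(u),rect,[T(*p,112).round(1) for p in b],T(*rect[0],112),np.median(d[m]),atd("top",*rect[0],np.median(d[m])))
E
```

```text
cage [[ 663.2  -87.7]
 [ 619.8 -289.7]
 [ 477.6 -255.6]
 [ 519.7  -57.2]] [ 570.06032075 -172.53121515]
204.6947113631389 146.42477269416526 -12.03969177468303 -12.751739614491592
th -12.336631102098256
bl [ 2.7 75.7]
br [  2.3 -75.9]
gl [  1.5 123.7]
gr [   0.5 -119.8]
sockL [-1.3 38.5]
sockR [  1.1 -34.1]
mid [-1.3  3.5]
rack [554.98035378 153.83620913] 155.43594545025817 76.46286449229285 9.20280068721809 9.40195718518111
77 ((231.5, 217.5), (4.438772678375244, 17.261892318725586), 80.53767395019531) [array([555.8, 173.9]), array([562.1, 137.8]), array([552.6, 136.1]), array([546.3, 172.1])] [554.18538069 154.99702877] 837.7029 [553.99123932 154.89637063 113.1226702 ]
```

```bash
cat >> h.py <<'E'
def go(x,y,z,yaw):
    "shift/spin to reach world pose; yaw = world angle (deg) of tool y (mod 180)"
    s=show();Rt=Ro.from_rotvec(s["ee_rot"]).as_matrix();d=Rt.T@(np.array([x,y,z])-s["tool_pos"])
    cur=np.degrees(np.arctan2(Rt[1,1],Rt[0,1]));e=(yaw-cur+90)%180-90
    print("-> d(m)",np.round(d/1000,4),"|d|",round(np.linalg.norm(d)),"spin",round(-e,2))
E
python3 - <<'E'
from h import *
print(np.round(env.camera_model("wrist")["tool_from_camera"],2).tolist(),env.camera_model("wrist")["mtx"])
go(570,-172,320,-12.3)
E
```

```text
[[0.0, -0.97, -0.25, 70.66], [1.0, -0.0, 0.0, 1.2], [-0.0, -0.25, 0.97, -171.15], [0.0, 0.0, 0.0, 1.0]] [[320.81212863   0.         277.99024931]
 [  0.         320.81212863 202.302101  ]
 [  0.           0.           1.        ]]
t 0.1 p [ 177.1 -676.9  213.4] x [0.967 0.253 0.   ] y [ 0.253 -0.967 -0.001] z [-0.     0.001 -1.   ] F [-0.2 -0.9 -0.6] gap 90.82650941793668 0.0 q [-1.35  0.38  1.73  0.    1.03 -0.03]
-> d(m) [ 0.5079 -0.3891 -0.1062] |d| 649 spin -63.04
```

{"api": "play_rows", "payload": {"targets": [{"dx":0.03,"dy":-0.023,"dz":0,"spin":0,"jaw":-1},{"dx":0.075,"dy":-0.057,"dz":0,"spin":0,"jaw":-1},{"dx":0.122,"dy":-0.094,"dz":0,"spin":0,"jaw":-1},{"dx":0.17,"dy":-0.13,"dz":-0.01,"spin":0,"jaw":-1},{"dx":0.218,"dy":-0.167,"dz":-0.017,"spin":0,"jaw":-1}]}}

```text
time: 0.72
tool_pos: [346.6, -458.9, 231.1]
ee_rot: [-3.116, -0.4, -0.0]
ft_force: [0.1, 0.3, -0.7]
finger_gap: 91.2
finger_force: 0.0
```

{"api": "play_rows", "payload": {"targets": [{"dx":0.048,"dy":-0.037,"dz":0,"spin":-6,"jaw":-1},{"dx":0.096,"dy":-0.074,"dz":0,"spin":-12,"jaw":-1},{"dx":0.144,"dy":-0.11,"dz":0,"spin":-20,"jaw":-1},{"dx":0.19,"dy":-0.146,"dz":0,"spin":-30,"jaw":-1},{"dx":0.23,"dy":-0.176,"dz":0,"spin":-40,"jaw":-1}]}}

```text
time: 1.35
tool_pos: [524.6, -230.1, 230.9]
ee_rot: [-2.786, -1.451, 0.0]
ft_force: [1.2, -0.8, -0.4]
finger_gap: 91.0
finger_force: 0.0
```

```bash
python3 -c "
from h import *
go(570,-172,230,-12.3)"
```

```text
t 1.35 p [ 524.6 -230.1  230.9] x [ 0.573  0.819 -0.   ] y [ 0.819 -0.573 -0.   ] z [-0.  0. -1.] F [ 1.2 -0.8 -0.4] gap 90.97585416534135 0.0 q [-0.45  0.16  1.98  0.    1.    0.16]
-> d(m) [0.0736 0.0039 0.0009] |d| 74 spin -22.68
```

{"api": "play_rows", "payload": {"targets": [{"dx":0.03,"dy":0.002,"dz":0,"spin":-8,"jaw":-1},{"dx":0.06,"dy":0.004,"dz":0,"spin":-16,"jaw":-1},{"dx":0.074,"dy":0.004,"dz":0.001,"spin":-22.7,"jaw":-1},{"dx":0.074,"dy":0.004,"dz":0.001,"spin":-22.7,"jaw":-1},{"dx":0.074,"dy":0.004,"dz":0.001,"spin":-22.7,"jaw":-1}]}}

```text
time: 1.98
tool_pos: [569.4, -174.3, 229.8]
ee_rot: [-2.455, -1.96, 0.0]
ft_force: [1.1, 0.3, 0.6]
finger_gap: 91.3
finger_force: 0.0
```

```bash
python3 - <<'E'
from h import *
import json
s=show();json.dump({k:np.array(s[k]).tolist() for k in("tool_pos","ee_rot")},open("w1.json","w"))
im,d=env.get_image("wrist");cv2.imwrite("raw_w1.png",im);np.save("d_w1.npy",d);cv2.imwrite("pics/w1.png",cv2.resize(im,(784,588),interpolation=2))
E
```

```text
t 1.98 p [ 569.4 -174.3  229.8] x [ 0.222  0.975 -0.   ] y [ 0.975 -0.222 -0.   ] z [-0.  0. -1.] F [1.1 0.3 0.6] gap 91.27381100944524 0.0 q [-0.34  0.2   1.94 -0.    1.   -0.11]
```

View pics/w1.png

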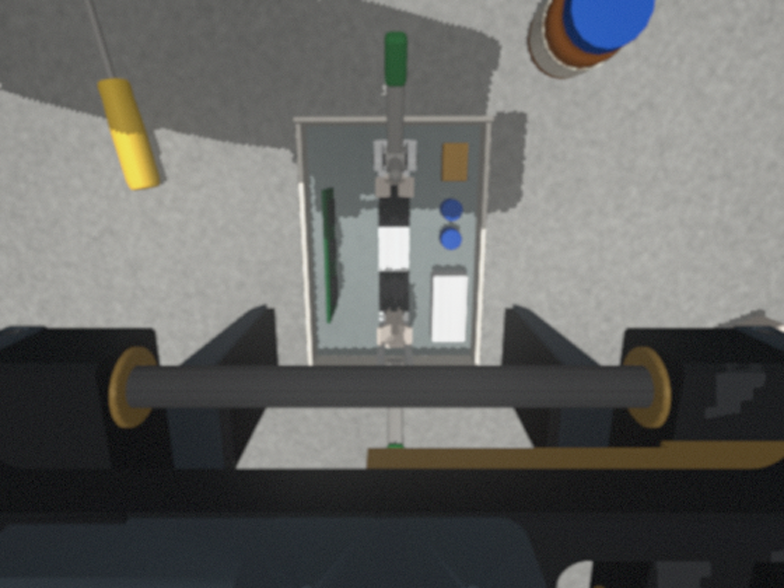

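The wrist view shows the whole bay along column ~395, with brackets at (395,155) and (395,335) and the tray rim corners at (295,119) and (490,119). I'll enlarge that region to measure it.

```bash
python3 - <<'E'
import cv2
im=cv2.imread("raw_w1.png");c=im[78:268,200:360];cv2.imwrite("pics/w1c.png",cv2.resize(c[:95*1+55],(640,600),interpolation=2))
E
```

```text
(no output)
```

View pics/w1c.png

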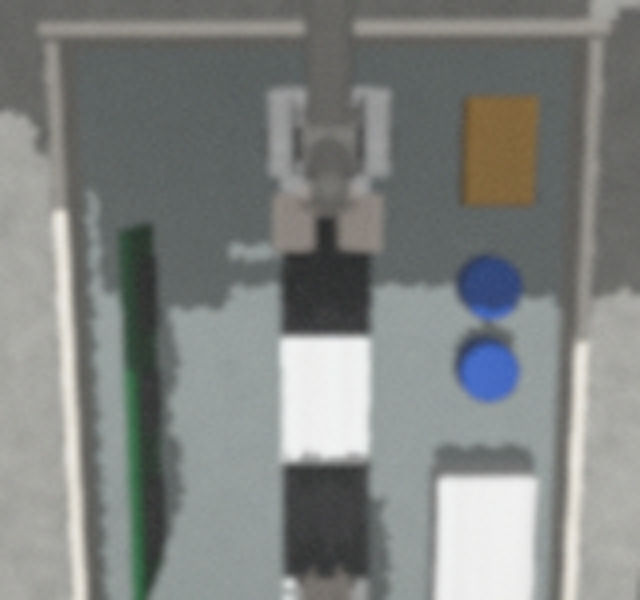

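```bash
python3 - <<'E'
from h import *
import json
s=json.load(open("w1.json"))
P=lambda u,v,z:onz("wrist",200+u/4,78+v/4,z,s)[:2]
TL,TR,L5,R5=P(38,24,46),P(608,20,46),P(66,500,46),P(577,500,46)
print(TL,TR,L5,R5)
w=TR-TL;print("x-dir len",np.linalg.norm(w),np.degrees(np.arctan2(w[1],w[0])))
for a,b in((L5,TL),(R5,TR)):
    d=b-a;print("y dir",np.degrees(np.arctan2(-d[0],d[1])))
th=np.radians(-12.6);ex=np.array([np.cos(th),np.sin(th)]);ey=np.array([-ex[1],ex[0]])
mid=(TL+TR)/2;C=mid-105*ey;print("C",C, "x of walls", [(q-C)@ex for q in(TL,TR,L5,R5)])
L=lambda u,v,z:np.round([(P(u,v,z)-C)@ex,(P(u,v,z)-C)@ey],1)
for n,p in dict(brL=(329.5,130,112),guide=(328.5,222,85),groove=(328,225,85),sock=(327,290,32),sock2=(326,510,32),fit=(136,300,62),gl0=((396/1.4-200)*4,(35/1.4-78)*4,150),glc=((396/1.4-200)*4,(60/1.4-78)*4,145),).items():print(n,L(*p))
for u,v in((268,130),(391,130)):print(L(u,v,112))
for u,v in((274,222),(383,222),(316,222),(340,222)):print(L(u,v,85))
for z,v in((46,585),(112,480)): print(proj("wrist",list(C+ey*-73)+[112],s))
E
```

```text
[523.71334079 -56.34023276] [668.78916224 -88.31052364] [ 496.39939941 -181.69245617] [ 638.82438883 -213.99694586]
x-dir len 148.5567011926496 -12.427612137902054
y dir -12.292467199144985
y dir -13.409508985308916
C [ 573.34621117 -174.7966382 ] x of walls [np.float64(-74.27801439452762), np.float64(74.27801439452759), np.float64(-73.58940728834646), np.float64(72.45253329504112)]
brL [ 1.  76.2]
guide [ 1.  55.6]
groove [ 0.9 54.9]
sock [ 1.2 34.5]
sock2 [  0.9 -30.5]
fit [-49.2  34.8]
gl0 [  0.8 133.3]
glc [  0.9 122.9]
[-12.4  76.3]
[14.3 76.2]
[-12.1  55.7]
[14.2 55.6]
[-2.  55.6]
[ 3.8 55.6]
(np.float64(281.4125225028757), np.float64(268.46376325011255))
(np.float64(281.4125225028757), np.float64(268.46376325011255))
```

```bash
python3 - <<'E'
import cv2,numpy as np
im=cv2.imread("raw_w1.png");a=im[100:160,245:320];b=im[200:260,245:320]
f=lambda q:cv2.resize(q,(375,300),interpolation=2)
t=cv2.imread("raw_top.png")
g=lambda q:cv2.resize(q,(375,300),interpolation=2)
o=np.vstack([np.hstack([f(a),f(b)]),np.hstack([g(t[185:225,330:380]),g(t[200:240,390:440])])])
cv2.imwrite("pics/c3.png",o)
E
```

```text
(no output)
```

View pics/c3.png

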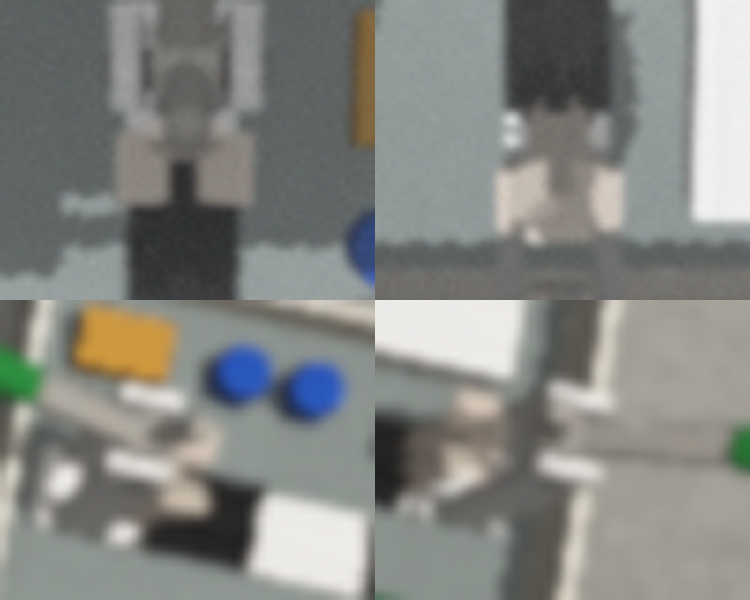

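```bash
python3 - <<'E'
from h import *
import json
s=json.load(open("w1.json"))
th=np.radians(-12.6);ex=np.array([np.cos(th),np.sin(th)]);ey=np.array([-ex[1],ex[0]]);C=np.array([573.35,-174.8])
L=lambda p:np.round([(p[:2]-C)@ex,(p[:2]-C)@ey],1)
W=lambda u,v,z:L(onz("wrist",u,v,z,s))
T=lambda u,v,z:L(onz("top",u,v,z))
print("guide inner/outer L",W(282,141.4,85),W(282,126.6,85)," R",W(281.5,232.6,85),W(281.5,248,85))
print("spacer",W(282,78+335/4,30),W(282,78+462/4,30))
print("top brackets",T(330+145/7.5,185+131/7.5,112),T(390+200/7.5,200+132/7.5,112))
for a in(135,200): print(T(330+a/7.5,185+(395-300)/7.5,112))
d=np.load("d_w1.npy")
for u,v in((275,135),(290,135),(275,240),(290,240),(282,43),(282,185),(282,145)):
    q=d[v,u]; print((u,v),q,L(atd("wrist",u,v,q,s)),atd("wrist",u,v,q,s)[2].round(1))
go(554.5,154.5,200,9.2)
E
```

```text
guide inner/outer L [ 0.9 48.1] [ 0.9 62.1]  R [  0.4 -45.5] [  0.3 -62.7]
spacer [ 1.5 21.4] [  1.5 -16.3]
top brackets [-1.3 76.5] [ -1.3 -73.7]
[ 8.6 81.3]
[12.8 62.7]
(275, 135) 315.57684 [-5.9 54. ] 78.8
(290, 135) 311.5466 [ 8.7 54.1] 82.9
(275, 240) 341.79816 [ -6.5 -55.6] 80.0
(290, 240) 336.7786 [  9.3 -53.8] 84.7
(282, 43) 231.95328 [  0.3 122.2] 147.5
(282, 185) 392.07492 [ 1.6 -8.8] 16.0
(282, 145) 364.10764 [ 1.5 40.7] 32.1
t 2.02 p [ 569.4 -174.5  229.8] x [ 0.221  0.975 -0.   ] y [ 0.975 -0.221 -0.   ] z [-0.  0. -1.] F [ 0.1 -0.3  0.3] gap 91.19403844507434 0.0 q [-0.34  0.2   1.94 -0.    1.   -0.11]
-> d(m) [ 0.3175 -0.0874  0.0299] |d| 331 spin -21.99
```

{"api": "play_rows", "payload": {"targets": [{"dx":0.035,"dy":-0.01,"dz":0,"spin":0,"jaw":-1},{"dx":0.085,"dy":-0.024,"dz":0,"spin":0,"jaw":-1},{"dx":0.14,"dy":-0.0385,"dz":0,"spin":0,"jaw":-1},{"dx":0.195,"dy":-0.054,"dz":0,"spin":0,"jaw":-1},{"dx":0.25,"dy":-0.069,"dz":0,"spin":0,"jaw":-1}]}}

```text
time: 2.65
tool_pos: [556.9, 86.1, 230.2]
ee_rot: [2.455, 1.96, 0.001]
ft_force: [0.8, -0.0, 0.5]
finger_gap: 91.3
finger_force: 0.0
```

{"api": "play_rows", "payload": {"targets": [{"dx":0.045,"dy":-0.013,"dz":0,"spin":-7,"jaw":-1},{"dx":0.0675,"dy":-0.0185,"dz":0,"spin":-15,"jaw":-1},{"dx":0.0675,"dy":-0.0185,"dz":0,"spin":-22,"jaw":-1},{"dx":0.0675,"dy":-0.0185,"dz":0,"spin":-22,"jaw":-1},{"dx":0.0675,"dy":-0.0185,"dz":0,"spin":-22,"jaw":-1}]}}

```text
time: 3.28
tool_pos: [554.0, 154.3, 230.0]
ee_rot: [2.038, 2.391, 0.0]
ft_force: [-0.1, -0.1, 0.6]
finger_gap: 91.2
finger_force: 0.0
```

```bash
python3 - <<'E'
from h import *
import json
s=show();json.dump({k:np.array(s[k]).tolist() for k in("tool_pos","ee_rot")},open("w2.json","w"))
im,d=env.get_image("wrist");cv2.imwrite("raw_w2.png",im);np.save("d_w2.npy",d)
cv2.imwrite("pics/w2.png",cv2.resize(im[80:260,180:380],(800,600),interpolation=2)[:600]) if 0 else cv2.imwrite("pics/w2.png",cv2.resize(im[90:240,180:380],(800,600),interpolation=2))
E
```

```text
t 3.27 p [554.  154.3 230. ] x [-0.158  0.987 -0.   ] y [0.987 0.158 0.   ] z [ 0. -0. -1.] F [-0.1 -0.1  0.6] gap 91.24148072554017 0.0 q [ 0.23  0.16  1.98 -0.    1.    0.07]
```

View pics/w2.png

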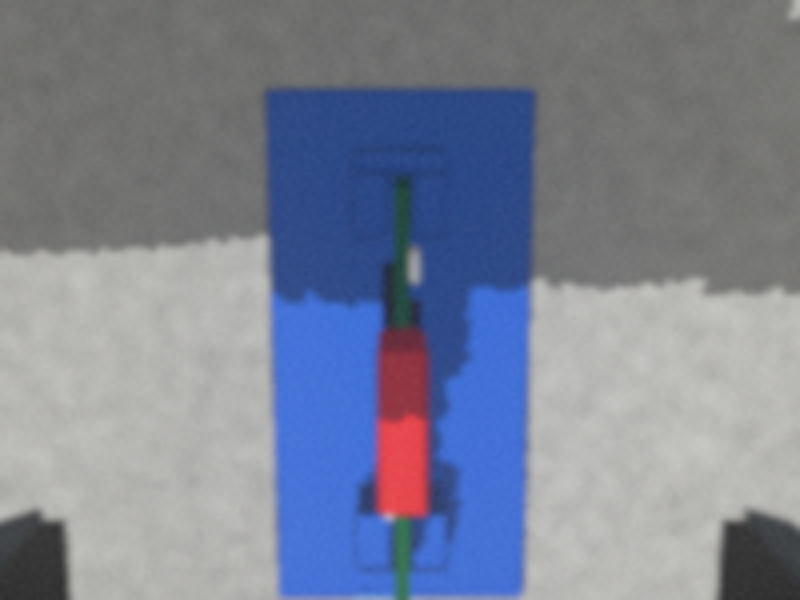

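```bash
python3 - <<'E'
from h import *
import json
s=json.load(open("w2.json"))
P=lambda u,v,z:onz("wrist",180+u/4,90+v/4,z,s)[:2]
a,b=P(402,177,80),P(402,590,80);v=a-b;print("far end",a,"yaw",np.degrees(np.arctan2(-v[0],v[1])))
ey=v/np.linalg.norm(v);ex=np.array([ey[1],-ey[0]])
print("centre from end",a-55*ey)
n=P(403,516,112);f=P(403,352,112);print("handle near/far",n,f,np.linalg.norm(n-f),"c",n+20*ey)
print("handle far bottom",P(403,330,80)-20*ey)
rk=[P(265,90,10),P(535,90,10)];print("rack end mid",sum(rk)/2,sum(rk)/2-80*ey,np.linalg.norm(rk[0]-rk[1]))
w=rk[1]-rk[0];print(np.degrees(np.arctan2(w[1],w[0])))
d=np.load("d_w2.npy");print(d[90+107,180+101],atd("wrist",281,197,d[197,281],s))
E
```

```text
far end [548.12181401 208.98133857] yaw 9.230391343555484
centre from end [556.94407641 154.69351594]
handle near/far [560.48367416 133.09699548] [554.19184528 171.76648099] 39.17800684178716 c [557.27557874 152.83802189]
handle far bottom [557.64306888 151.96629029]
rack end mid [544.46227327 230.62437286] [557.29465494 151.66026721] 79.24746833851641
9.116651446531655
296.59775 [557.25294302 154.36147598 112.68790213]
```

{"api": "play_rows", "payload": {"targets": [{"dx":-0.0018,"dy":0.003,"dz":0.02,"spin":0,"jaw":-1},{"dx":-0.0018,"dy":0.003,"dz":0.06,"spin":0,"jaw":-0.5},{"dx":-0.0018,"dy":0.003,"dz":0.105,"spin":0,"jaw":-0.2},{"dx":-0.0018,"dy":0.003,"dz":0.135,"spin":0,"jaw":0},{"dx":-0.0018,"dy":0.003,"dz":0.146,"spin":0,"jaw":0}], "force": 20}}

```text
time: 3.95
tool_pos: [555.8, 153.0, 81.2]
ee_rot: [-2.033, -2.393, 0.004]
ft_force: [0.2, 0.4, -0.5]
finger_gap: 53.8
finger_force: 0.0
```

{"api": "play_rows", "payload": {"targets": [{"dx":0,"dy":0,"dz":0,"spin":0,"jaw":0.3},{"dx":0,"dy":0,"dz":0,"spin":0,"jaw":0.5},{"dx":0,"dy":0,"dz":0,"spin":0,"jaw":0.6},{"dx":0,"dy":0,"dz":0,"spin":0,"jaw":0.6},{"dx":0,"dy":0,"dz":0,"spin":0,"jaw":0.6}]}}

```text
time: 4.58
tool_pos: [557.3, 153.7, 84.3]
ee_rot: [2.033, 2.395, 0.001]
ft_force: [0.6, 0.2, -1.2]
finger_gap: 17.9
finger_force: 0.0
```

```bash
python3 -c "
from h import *
show()"
```

```text
t 4.58 p [557.3 153.7  84.3] x [-0.163  0.987  0.   ] y [0.987 0.163 0.001] z [ 0.001  0.    -1.   ] F [ 0.6  0.2 -1.2] gap 17.924193228604235 0.0 q [0.23 0.38 2.03 0.   0.73 0.07]
```

{"api": "play_rows", "payload": {"targets": [{"dx":0,"dy":0,"dz":0,"spin":0,"jaw":0.7},{"dx":0,"dy":0,"dz":0,"spin":0,"jaw":0.8},{"dx":0,"dy":0,"dz":0,"spin":0,"jaw":1},{"dx":0,"dy":0,"dz":0,"spin":0,"jaw":1},{"dx":0,"dy":0,"dz":0,"spin":0,"jaw":1}], "force": 30}}

```text
time: 5.2
tool_pos: [557.2, 153.7, 84.0]
ee_rot: [-2.033, -2.395, 0.0]
ft_force: [-0.4, 0.6, 2.2]
finger_gap: 12.1
finger_force: 30.0
```

```bash
python3 -c "
from h import *
show()"
```

```text
t 5.2 p [557.2 153.7  84. ] x [-0.163  0.987  0.   ] y [ 0.987  0.163 -0.   ] z [-0. -0. -1.] F [-0.4  0.6  2.2] gap 12.135267203291143 29.982623755931854 q [0.23 0.38 2.03 0.   0.73 0.07]
```

{"api": "play_rows", "payload": {"targets": [{"dx":0,"dy":0,"dz":-0.006,"spin":0,"jaw":1},{"dx":0,"dy":0,"dz":-0.024,"spin":0,"jaw":1},{"dx":0,"dy":0,"dz":-0.054,"spin":0,"jaw":1},{"dx":0,"dy":0,"dz":-0.09,"spin":0,"jaw":1},{"dx":0,"dy":0,"dz":-0.126,"spin":0,"jaw":1}]}}

```text
time: 5.82
tool_pos: [557.1, 153.6, 212.2]
ee_rot: [2.033, 2.395, 0.001]
ft_force: [1.2, 1.2, -1.6]
finger_gap: 12.0
finger_force: 30.0
```

{"api": "play_rows", "payload": {"targets": [{"dx":0,"dy":0,"dz":-0.028,"spin":0,"jaw":1},{"dx":0,"dy":0,"dz":-0.044,"spin":0,"jaw":1},{"dx":0,"dy":0,"dz":-0.046,"spin":0,"jaw":1},{"dx":0,"dy":0,"dz":-0.046,"spin":0,"jaw":1},{"dx":0,"dy":0,"dz":-0.046,"spin":0,"jaw":1}]}}

```text
time: 6.45
tool_pos: [556.7, 153.5, 254.8]
ee_rot: [-2.032, -2.394, 0.002]
ft_force: [0.6, -0.3, -2.1]
finger_gap: 11.6
finger_force: 30.0
```

```bash
python3 -c "
from h import *
go(574.5,-174.2,256,-12.6)"
```

```text
t 6.45 p [556.7 153.5 254.8] x [-0.163  0.987 -0.   ] y [ 0.987  0.163 -0.002] z [-0.002 -0.    -1.   ] F [ 0.6 -0.3 -2.1] gap 11.639136316564906 29.9820613861084 q [0.23 0.14 1.96 0.   1.04 0.07]
-> d(m) [-0.3263 -0.0357 -0.0011] |d| 328 spin 21.96
```

{"api": "play_rows", "payload": {"targets": [{"dx":-0.015,"dy":-0.0016,"dz":0,"spin":2,"jaw":1},{"dx":-0.045,"dy":-0.0049,"dz":0,"spin":5,"jaw":1},{"dx":-0.085,"dy":-0.0093,"dz":0,"spin":9,"jaw":1},{"dx":-0.125,"dy":-0.0137,"dz":0,"spin":13,"jaw":1},{"dx":-0.165,"dy":-0.018,"dz":0,"spin":17,"jaw":1}]}}

```text
time: 7.08
tool_pos: [565.9, -14.1, 255.6]
ee_rot: [-2.368, -2.064, 0.001]
ft_force: [-0.4, 0.2, -2.4]
finger_gap: 11.6
finger_force: 30.0
```

```bash
python3 -c "
from h import *
go(574.5,-174.2,256,-12.6)"
```

```text
t 7.08 p [565.9 -14.1 255.6] x [ 0.137  0.991 -0.   ] y [ 0.991 -0.137 -0.001] z [-0.001 -0.    -1.   ] F [-0.4  0.2 -2.4] gap 11.622702648214231 29.98185485601425 q [-0.07  0.12  1.98 -0.    1.04  0.07]
-> d(m) [-0.1574  0.0304 -0.0004] |d| 160 spin 4.73
```

{"api": "play_rows", "payload": {"targets": [{"dx":-0.04,"dy":0.0077,"dz":0,"spin":2,"jaw":1},{"dx":-0.08,"dy":0.0155,"dz":0,"spin":4,"jaw":1},{"dx":-0.117,"dy":0.0226,"dz":0,"spin":4.7,"jaw":1},{"dx":-0.144,"dy":0.0278,"dz":0,"spin":4.7,"jaw":1},{"dx":-0.1574,"dy":0.0304,"dz":0,"spin":4.7,"jaw":1}]}}

```text
time: 7.7
tool_pos: [575.0, -173.9, 255.5]
ee_rot: [-2.449, -1.966, 0.001]
ft_force: [0.2, -0.2, -1.8]
finger_gap: 11.9
finger_force: 30.0
```

{"api": "play_rows", "payload": {"targets": [{"dx":0,"dy":0,"dz":0,"spin":0,"jaw":1},{"dx":0,"dy":0,"dz":0,"spin":0,"jaw":1},{"dx":0,"dy":0,"dz":0,"spin":0,"jaw":1},{"dx":0,"dy":0,"dz":0,"spin":0,"jaw":1},{"dx":0,"dy":0,"dz":0,"spin":0,"jaw":1}]}}

```text
time: 8.32
tool_pos: [575.5, -171.8, 256.0]
ee_rot: [2.447, 1.97, 0.0]
ft_force: [-0.4, 0.6, -2.2]
finger_gap: 12.0
finger_force: 30.0
```

```bash
python3 -c "
from h import *
go(574.5,-174.2,180,-12.6)"
```

```text
t 8.32 p [ 575.5 -171.8  256. ] x [0.213 0.977 0.   ] y [ 0.977 -0.213  0.   ] z [ 0.  0. -1.] F [-0.4  0.6 -2.2] gap 12.040161983286518 29.98221069574356 q [-0.33  0.18  1.91  0.    1.05 -0.11]
-> d(m) [-0.0026 -0.0004  0.076 ] |d| 76 spin 0.28
```

{"api": "play_rows", "payload": {"targets": [{"dx":-0.001,"dy":0,"dz":0.01,"spin":0.3,"jaw":1},{"dx":-0.0026,"dy":-0.0004,"dz":0.034,"spin":0.3,"jaw":1},{"dx":-0.0026,"dy":-0.0004,"dz":0.06,"spin":0.3,"jaw":1},{"dx":-0.0026,"dy":-0.0004,"dz":0.08,"spin":0.3,"jaw":1},{"dx":-0.0026,"dy":-0.0004,"dz":0.09,"spin":0.3,"jaw":1}]}}

```text
time: 8.95
tool_pos: [574.0, -174.4, 164.5]
ee_rot: [-2.452, -1.962, 0.001]
ft_force: [-0.3, 0.1, -1.8]
finger_gap: 11.6
finger_force: 30.0
```

{"api": "play_rows", "payload": {"targets": [{"dx":0,"dy":0,"dz":0,"spin":0,"jaw":1},{"dx":0,"dy":0,"dz":0,"spin":0,"jaw":1},{"dx":0,"dy":0,"dz":0,"spin":0,"jaw":1},{"dx":0,"dy":0,"dz":0,"spin":0,"jaw":1},{"dx":0,"dy":0,"dz":0,"spin":0,"jaw":1}]}}

```text
time: 9.57
tool_pos: [574.6, -174.6, 166.2]
ee_rot: [2.452, 1.963, 0.0]
ft_force: [0.1, 0.4, -1.6]
finger_gap: 11.7
finger_force: 30.0
```

```bash
python3 - <<'E'
from h import *
import json
s=show();json.dump({k:np.array(s[k]).tolist() for k in("tool_pos","ee_rot")},open("w3.json","w"))
im,d=env.get_image("wrist");cv2.imwrite("raw_w3.png",im)
a=cv2.resize(im[60:210,210:350],(560,600),interpolation=2)
sc,_=env.get_image("scene");cv2.imwrite("raw_s3.png",sc)
b=cv2.resize(sc[170:290,90:240],(750,600),interpolation=2)
cv2.imwrite("pics/w3.png",a);cv2.imwrite("pics/s3.png",b)
E
```

```text
t 9.57 p [ 574.6 -174.6  166.2] x [ 0.219  0.976 -0.   ] y [ 0.976 -0.219  0.   ] z [ 0. -0. -1.] F [ 0.1  0.4 -1.6] gap 11.749614591258824 29.982167780399323 q [-0.33  0.29  1.96 -0.    0.89 -0.11]
```

View pics/w3.png

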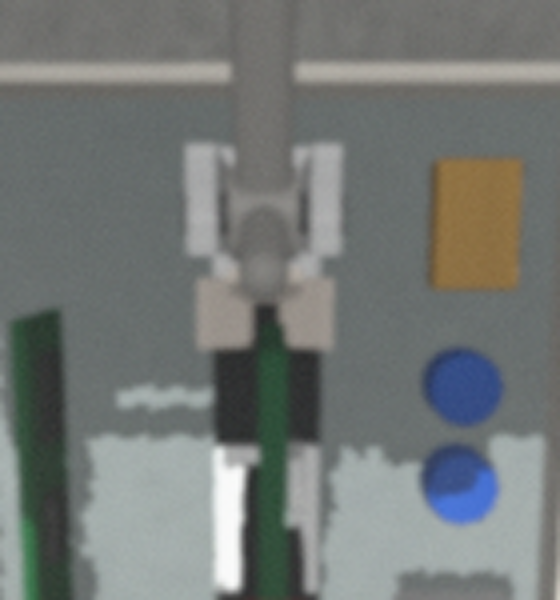

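```bash
python3 - <<'E'
from h import *
import json
s=json.load(open("w3.json"))
R=Ro.from_rotvec(s["ee_rot"]).as_matrix()
P=lambda u,v,z:np.round((R.T@(onz("wrist",210+u/4,60+v/4,z,s)-s["tool_pos"]))[:2],2)
print("board",P(271,312,162),P(272,590,162))
print("guide",P(264.5,310,85),P(195,310,85),P(334,310,85),"inner edge",P(264,349,85),"outer",P(264,280,85))
print("brk",P(264,200,112),"grip")
im=cv2.imread("raw_w3.png").astype(int)
for v in (60+340//4,60+400//4,60+560//4):
    row=im[v,265:292];print(v,[(265+i,int(x[1]-x[2])) for i,x in enumerate(row) if x[1]-x[2]>12])
E
```

```text
board [59.56  0.87] [20.88  1.01]
guide [55.69 -0.5 ] [ 55.69 -13.91] [55.69 12.91] inner edge [48.25 -0.61] outer [61.34 -0.59]
brk [75.36 -0.38] grip
145 [(275, 15), (276, 19), (277, 17), (278, 18), (279, 18), (280, 13)]
160 [(274, 13), (275, 24), (276, 29), (277, 30), (278, 31), (279, 33), (280, 29), (281, 23)]
200 [(274, 13), (275, 21), (276, 29), (277, 30), (278, 29), (279, 28), (280, 26), (281, 18)]
```

View pics/s3.png

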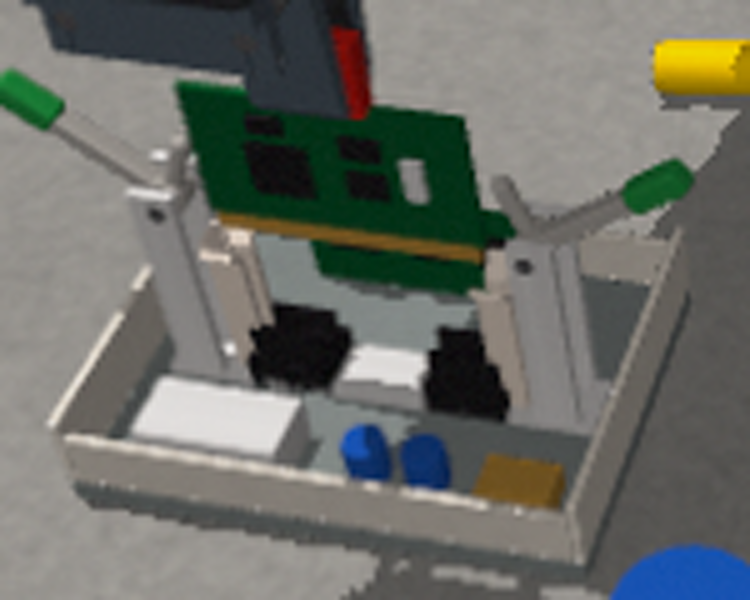

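```bash
python3 - <<'E'
from h import *
import json
s=json.load(open("w3.json"));R=Ro.from_rotvec(s["ee_rot"]).as_matrix()
W=lambda x,y,z:R@np.array([x,y,0])+np.array([*s["tool_pos"][:2],z])
for x,z in((-55,162),(55,162),(-52.5,92),(52.5,92)):print("board",x,z,np.round(proj("scene",W(x,1,z)),1))
# guide tops predicted at z85, centre tool-x g
for x in(-62,-48,48,62):print("guide",x,np.round(proj("scene",W(x,-.5,85)),1))
q=lambda u,v,z:np.round((R.T@(onz("scene",90+u/5,170+v/5,z)-s["tool_pos"]))[:2],1)
print("obs board", q(180,83,162),q(465,118,162),q(220,216,92),q(488,258,92))
print("pivots",q(157,213,104),q(523,266,104))
print("grips",)
E
```

```text
board -55 162 [123.3 186.1]
board 55 162 [180.7 193.6]
board -52.5 92 [132.9 214.1]
board 52.5 92 [184.9 221.4]
guide -62 [129.5 215.5]
guide -48 [136.2 216.5]
guide 48 [183.4 223.2]
guide 62 [190.4 224.1]
obs board [-49.5   1.4] [59.   0.3] [-51.5  -1.7] [57.8  0.5]
pivots [-68.   12.6] [77.3 13.2]
grips
```

{"api": "play_rows", "payload": {"targets": [{"dx":0.0005,"dy":-0.0014,"dz":0,"spin":0,"jaw":1},{"dx":0.0005,"dy":-0.0014,"dz":0.003,"spin":0,"jaw":1},{"dx":0.0005,"dy":-0.0014,"dz":0.006,"spin":0,"jaw":1},{"dx":0.0005,"dy":-0.0014,"dz":0.009,"spin":0,"jaw":1},{"dx":0.0005,"dy":-0.0014,"dz":0.012,"spin":0,"jaw":1}]}}

```text
time: 10.3
tool_pos: [573.2, -173.7, 153.6]
ee_rot: [-2.452, -1.963, 0.0]
ft_force: [0.3, 1.0, -2.0]
finger_gap: 11.8
finger_force: 30.0
```

{"api": "play_rows", "payload": {"targets": [{"dx":0,"dy":0,"dz":0.002,"spin":0,"jaw":1},{"dx":0,"dy":0,"dz":0.004,"spin":0,"jaw":1},{"dx":0,"dy":0,"dz":0.006,"spin":0,"jaw":1},{"dx":0,"dy":0,"dz":0.006,"spin":0,"jaw":1},{"dx":0,"dy":0,"dz":0.006,"spin":0,"jaw":1}]}}

```text
time: 10.92
tool_pos: [573.3, -173.8, 148.0]
ee_rot: [2.452, 1.963, 0.0]
ft_force: [0.2, 0.6, -1.4]
finger_gap: 11.8
finger_force: 30.0
```

```bash
python3 - <<'E'
from h import *
s=show();R=Ro.from_rotvec(s["ee_rot"]).as_matrix();print("F tool",(R.T@s["ft_force"]).round(2),"M",(R.T@s["ft_torque"]).round(3))
E
```

```text
t 10.93 p [ 573.3 -173.8  148. ] x [ 0.219  0.976 -0.   ] y [ 0.976 -0.219  0.   ] z [ 0. -0. -1.] F [ 0.2  0.6 -1.4] gap 11.826042356374707 29.98220533132553 q [-0.33  0.31  1.97 -0.    0.86 -0.11]
F tool [0.59 0.07 1.43] M [-0.151 -0.004 -0.029]
```

{"api": "play_rows", "payload": {"targets": [{"dx":0,"dy":0,"dz":0.002,"spin":0,"jaw":1},{"dx":0,"dy":0,"dz":0.004,"spin":0,"jaw":1},{"dx":0,"dy":0,"dz":0.006,"spin":0,"jaw":1},{"dx":0,"dy":0,"dz":0.008,"spin":0,"jaw":1},{"dx":0,"dy":0,"dz":0.01,"spin":0,"jaw":1}]}}

```text
time: 11.55
tool_pos: [573.3, -173.8, 137.8]
ee_rot: [-2.453, -1.963, -0.0]
ft_force: [-0.3, 0.2, -2.8]
finger_gap: 12.1
finger_force: 30.0
```

```bash
cat > f.py <<'E'
from h import *
s=show();R=Ro.from_rotvec(s["ee_rot"]).as_matrix();print("F tool",(R.T@s["ft_force"]).round(2),"M",(R.T@s["ft_torque"]).round(3))
E
python3 f.py
```

```text
t 11.55 p [ 573.3 -173.8  137.8] x [0.219 0.976 0.   ] y [ 0.976 -0.219 -0.   ] z [ 0.  0. -1.] F [-0.3  0.2 -2.8] gap 12.14220514636565 29.982077479362488 q [-0.33  0.33  1.98  0.    0.84 -0.11]
F tool [ 0.14 -0.33  2.8 ] M [-0.111 -0.054 -0.002]
```

{"api": "play_rows", "payload": {"targets": [{"dx":0,"dy":0,"dz":0.003,"spin":0,"jaw":1},{"dx":0,"dy":0,"dz":0.006,"spin":0,"jaw":1},{"dx":0,"dy":0,"dz":0.009,"spin":0,"jaw":1},{"dx":0,"dy":0,"dz":0.012,"spin":0,"jaw":1},{"dx":0,"dy":0,"dz":0.015,"spin":0,"jaw":1}]}}

```text
time: 12.18
tool_pos: [573.2, -173.8, 122.7]
ee_rot: [-2.453, -1.963, 0.0]
ft_force: [-0.4, -0.2, -2.8]
finger_gap: 11.8
finger_force: 30.0
```

```bash
python3 f.py
```

```text
t 12.18 p [ 573.2 -173.8  122.7] x [0.219 0.976 0.   ] y [ 0.976 -0.219 -0.   ] z [-0.  0. -1.] F [-0.4 -0.2 -2.8] gap 11.8367096259277 29.98203545808792 q [-0.33  0.35  1.98 -0.    0.81 -0.11]
F tool [-0.25 -0.32  2.78] M [-0.104 -0.005  0.002]
```

{"api": "play_rows", "payload": {"targets": [{"dx":0,"dy":0,"dz":0.003,"spin":0,"jaw":1},{"dx":0,"dy":0,"dz":0.006,"spin":0,"jaw":1},{"dx":0,"dy":0,"dz":0.009,"spin":0,"jaw":1},{"dx":0,"dy":0,"dz":0.012,"spin":0,"jaw":1},{"dx":0,"dy":0,"dz":0.0135,"spin":0,"jaw":1}]}}

```text
time: 12.8
tool_pos: [573.2, -173.8, 109.2]
ee_rot: [-2.452, -1.963, 0.0]
ft_force: [0.5, 0.9, -1.5]
finger_gap: 11.6
finger_force: 30.0
```

```bash
python3 f.py
```

```text
t 12.8 p [ 573.2 -173.8  109.2] x [0.219 0.976 0.   ] y [ 0.976 -0.219 -0.   ] z [-0.  0. -1.] F [ 0.5  0.9 -1.5] gap 11.570205291955354 29.98206228017807 q [-0.33  0.37  1.98  0.    0.79 -0.11]
F tool [0.97 0.33 1.52] M [-0.129  0.001 -0.036]
```

{"api": "play_rows", "payload": {"targets": [{"dx":0,"dy":0,"dz":0.0005,"spin":0,"jaw":1},{"dx":0,"dy":0,"dz":0.001,"spin":0,"jaw":1},{"dx":0,"dy":0,"dz":0.0014,"spin":0,"jaw":1},{"dx":0,"dy":0,"dz":0.0018,"spin":0,"jaw":1},{"dx":0,"dy":0,"dz":0.0022,"spin":0,"jaw":1}]}}

```text
time: 13.42
tool_pos: [573.3, -173.8, 107.3]
ee_rot: [2.453, 1.963, 0.0]
ft_force: [-0.3, 0.4, -1.9]
finger_gap: 12.0
finger_force: 30.0
```

```bash
python3 f.py
```

```text
t 13.43 p [ 573.3 -173.8  107.3] x [ 0.219  0.976 -0.   ] y [ 0.976 -0.219  0.   ] z [ 0. -0. -1.] F [-0.3  0.4 -1.9] gap 12.039634697774527 29.982047080993652 q [-0.33  0.37  1.98 -0.    0.79 -0.11]
F tool [ 0.35 -0.38  1.94] M [-0.088 -0.013  0.007]
```

{"api": "play_rows", "payload": {"targets": [{"dx":0,"dy":0,"dz":0.0003,"spin":0,"jaw":1},{"dx":0,"dy":0,"dz":0.0006,"spin":0,"jaw":1},{"dx":0,"dy":0,"dz":0.0008,"spin":0,"jaw":1},{"dx":0,"dy":0,"dz":0.001,"spin":0,"jaw":1},{"dx":0,"dy":0,"dz":0.001,"spin":0,"jaw":1}]}}

```text
time: 14.05
tool_pos: [573.2, -173.8, 106.2]
ee_rot: [-2.452, -1.963, 0.0]
ft_force: [0.6, -0.0, -1.6]
finger_gap: 11.5
finger_force: 30.0
```

```bash
python3 f.py
```

```text
t 14.05 p [ 573.2 -173.8  106.2] x [0.219 0.976 0.   ] y [ 0.976 -0.219 -0.   ] z [-0.  0. -1.] F [ 0.6 -0.  -1.6] gap 11.508747980240953 29.98212844133377 q [-0.33  0.37  1.98 -0.    0.79 -0.11]
F tool [0.09 0.59 1.58] M [-0.081 -0.031 -0.023]
```

{"api": "play_rows", "payload": {"targets": [{"dx":0,"dy":0,"dz":0.0002,"spin":0,"jaw":1},{"dx":0,"dy":0,"dz":0.0004,"spin":0,"jaw":1},{"dx":0,"dy":0,"dz":0.0006,"spin":0,"jaw":1},{"dx":0,"dy":0,"dz":0.0007,"spin":0,"jaw":1},{"dx":0,"dy":0,"dz":0.0007,"spin":0,"jaw":1}]}}

```text
time: 14.68
tool_pos: [573.4, -173.8, 106.0]
ee_rot: [2.452, 1.963, 0.0]
ft_force: [-2.1, 1.0, 6.0]
finger_gap: 12.0
finger_force: 30.0
```

```bash
python3 f.py
```

```text
t 14.68 p [ 573.4 -173.8  106. ] x [ 0.219  0.976 -0.   ] y [ 0.976 -0.219  0.   ] z [ 0. -0. -1.] F [-2.1  1.   6. ] gap 12.025306221169009 29.98344451189041 q [-0.33  0.37  1.98  0.    0.79 -0.11]
F tool [ 0.54 -2.24 -6.01] M [0.555 0.039 0.022]
```

{"api": "play_rows", "payload": {"targets": [{"dx":0,"dy":0,"dz":-0.0003,"spin":0,"jaw":1},{"dx":0,"dy":0,"dz":-0.0005,"spin":0,"jaw":1},{"dx":0,"dy":0,"dz":-0.0005,"spin":0,"jaw":0.7},{"dx":0,"dy":0,"dz":-0.0005,"spin":0,"jaw":0.5},{"dx":0,"dy":0,"dz":-0.0005,"spin":0,"jaw":0.3}]}}

```text
time: 15.3
tool_pos: [573.3, -173.8, 106.0]
ee_rot: [2.452, 1.963, 0.0]
ft_force: [0.2, 0.2, -0.5]
finger_gap: 29.2
finger_force: 0.0
```

```bash
python3 f.py
```

```text
t 15.3 p [ 573.3 -173.8  106. ] x [ 0.219  0.976 -0.   ] y [ 0.976 -0.219  0.   ] z [ 0. -0. -1.] F [ 0.2  0.2 -0.5] gap 29.24168426709635 0.0 q [-0.33  0.37  1.98  0.    0.79 -0.11]
F tool [0.26 0.19 0.53] M [-0.086  0.015  0.021]
```

{"api": "play_rows", "payload": {"targets": [{"dx":0,"dy":0,"dz":-0.006,"spin":0,"jaw":0.1},{"dx":0,"dy":0,"dz":-0.02,"spin":0,"jaw":0.1},{"dx":0,"dy":0,"dz":-0.045,"spin":0,"jaw":0.1},{"dx":0,"dy":0,"dz":-0.075,"spin":0,"jaw":0.5},{"dx":0,"dy":0,"dz":-0.09,"spin":0,"jaw":1}]}}

```text
time: 15.92
tool_pos: [574.0, -174.0, 198.5]
ee_rot: [2.451, 1.962, 0.002]
ft_force: [0.7, -0.2, -0.4]
finger_gap: 24.1
finger_force: 0.0
```

{"api": "play_rows", "payload": {"targets": [{"dx":0.02,"dy":0,"dz":0,"spin":0,"jaw":1},{"dx":0.06,"dy":0,"dz":0,"spin":0,"jaw":1},{"dx":0.11,"dy":0,"dz":0,"spin":0,"jaw":1},{"dx":0.15,"dy":0,"dz":0,"spin":0,"jaw":1},{"dx":0.175,"dy":0,"dz":0,"spin":0,"jaw":1}]}}

```text
time: 16.55
tool_pos: [611.1, -0.2, 194.9]
ee_rot: [-2.45, -1.964, 0.002]
ft_force: [0.0, 0.2, -0.3]
finger_gap: 0.5
finger_force: 0.0
```

```bash
cat > l.py <<'E'
from h import *
s=show();B=np.array([573.3,-173.8]);ex=np.array([.976,-.219]);ey=np.array([.219,.976])
d=np.array(s["tool_pos"][:2])-B;F=np.array(s["ft_force"]);R=Ro.from_rotvec(s["ee_rot"]).as_matrix()
print("bay x,y,z",(d@ex).round(1),(d@ey).round(1),round(s["tool_pos"][2],1),"F bay",(F[:2]@ex).round(1),(F[:2]@ey).round(1),F[2].round(1))
E
python3 l.py; python3 - <<'E'
import sys;sys.path.insert(0,'.')
from h import *
im,_=env.get_image("scene");cv2.imwrite("pics/s4.png",cv2.resize(im[170:290,90:240],(750,600),interpolation=2))
E
```

```text
t 16.55 p [ 6.111e+02 -2.000e-01  1.949e+02] x [ 0.218  0.976 -0.   ] y [ 0.976 -0.218 -0.002] z [-0.002  0.    -1.   ] F [ 0.   0.2 -0.3] gap 0.4508018592006038 0.0 q [-0.04  0.27  1.93  0.    0.95  0.18]
bay x,y,z -1.1 177.7 194.9 F bay -0.0 0.2 -0.3
```

View pics/s4.png

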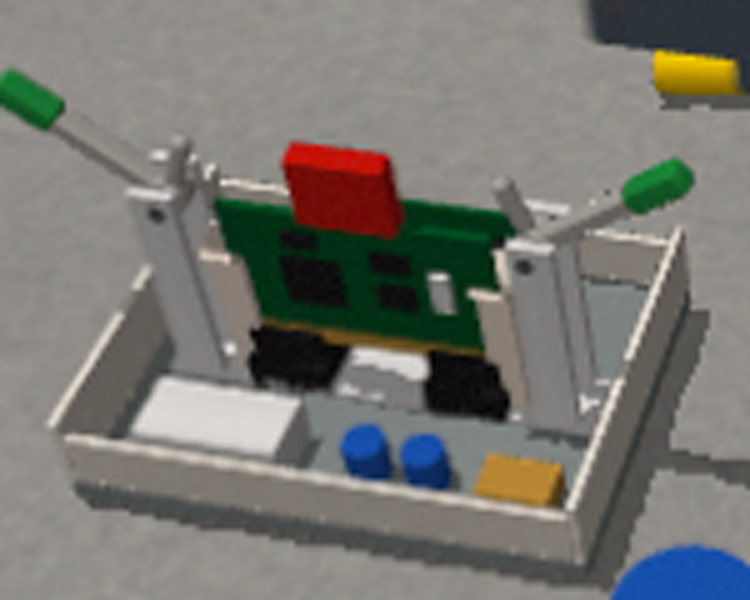

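The picture shows the board standing upright in both guides on the black sockets, with both levers still open. Next is the left lever.

{"api": "play_rows", "payload": {"targets": [{"dx":0,"dy":0,"dz":0.015,"spin":0,"jaw":1},{"dx":0,"dy":0,"dz":0.04,"spin":0,"jaw":1},{"dx":0,"dy":0,"dz":0.06,"spin":0,"jaw":1},{"dx":0,"dy":0,"dz":0.072,"spin":0,"jaw":1},{"dx":-0.008,"dy":0,"dz":0.072,"spin":0,"jaw":1}]}}

```text
time: 17.23
tool_pos: [609.2, -11.1, 123.0]
ee_rot: [-2.451, -1.963, 0.002]
ft_force: [-0.5, -0.4, -1.2]
finger_gap: 0.7
finger_force: 0.0
```

{"api": "play_rows", "payload": {"targets": [{"dx":-0.002,"dy":0,"dz":0,"spin":0,"jaw":1},{"dx":-0.005,"dy":0,"dz":0,"spin":0,"jaw":1},{"dx":-0.008,"dy":0,"dz":0,"spin":0,"jaw":1},{"dx":-0.011,"dy":0,"dz":0,"spin":0,"jaw":1},{"dx":-0.014,"dy":0,"dz":0,"spin":0,"jaw":1}]}}

```text
time: 17.85
tool_pos: [607.2, -24.1, 124.5]
ee_rot: [-2.453, -1.963, -0.002]
ft_force: [1.5, 15.7, 8.2]
finger_gap: 0.3
finger_force: 7.7
```

```bash
python3 l.py
```

```text
t 17.85 p [607.2 -24.1 124.5] x [0.219 0.976 0.001] y [ 0.976 -0.219  0.001] z [ 0.001  0.001 -1.   ] F [ 1.5 15.7  8.2] gap 0.3259309231781326 7.711634219158441 q [-0.08  0.36  1.96  0.    0.82  0.14]
bay x,y,z 0.3 153.6 124.5 F bay -1.9 15.6 8.2
```

{"api": "play_rows", "payload": {"targets": [{"dx":-0.0016,"dy":0,"dz":-0.006,"spin":0,"jaw":1},{"dx":-0.005,"dy":0,"dz":-0.0115,"spin":0,"jaw":1},{"dx":-0.009,"dy":0,"dz":-0.0165,"spin":0,"jaw":1},{"dx":-0.013,"dy":0,"dz":-0.0215,"spin":0,"jaw":1},{"dx":-0.0175,"dy":0,"dz":-0.0255,"spin":0,"jaw":1}]}}

```text
time: 18.48
tool_pos: [602.8, -41.9, 149.8]
ee_rot: [2.453, 1.963, 0.0]
ft_force: [1.0, 1.4, -1.3]
finger_gap: 0.4
finger_force: 0.5
```

```bash
python3 l.py
```

```text
t 18.48 p [602.8 -41.9 149.8] x [ 0.219  0.976 -0.   ] y [ 0.976 -0.219  0.   ] z [ 0. -0. -1.] F [ 1.   1.4 -1.3] gap 0.4241780308064928 0.47403429402038455 q [-0.11  0.32  1.96 -0.    0.87  0.11]
bay x,y,z -0.1 135.2 149.8 F bay 0.7 1.6 -1.3
```

{"api": "play_rows", "payload": {"targets": [{"dx":-0.0055,"dy":0,"dz":-0.004,"spin":0,"jaw":1},{"dx":-0.012,"dy":0,"dz":-0.007,"spin":0,"jaw":1},{"dx":-0.019,"dy":0,"dz":-0.009,"spin":0,"jaw":1},{"dx":-0.026,"dy":0,"dz":-0.0105,"spin":0,"jaw":1},{"dx":-0.033,"dy":0,"dz":-0.0115,"spin":0,"jaw":1}]}}

```text
time: 19.1
tool_pos: [595.6, -74.3, 161.1]
ee_rot: [2.453, 1.963, 0.0]
ft_force: [1.1, 1.3, 0.2]
finger_gap: 0.1
finger_force: 0.6
```

```bash
python3 l.py
```

```text
t 19.1 p [595.6 -74.3 161.1] x [ 0.219  0.976 -0.   ] y [ 0.976 -0.219  0.   ] z [ 0. -0. -1.] F [1.1 1.3 0.2] gap 0.10042033428644725 0.6456439959674753 q [-0.16  0.29  1.96 -0.    0.88  0.06]
bay x,y,z -0.0 102.0 161.1 F bay 0.8 1.5 0.2
```

{"api": "play_rows", "payload": {"targets": [{"dx":-0.004,"dy":0,"dz":0,"spin":0,"jaw":1},{"dx":-0.008,"dy":0,"dz":0,"spin":0,"jaw":1},{"dx":-0.012,"dy":0,"dz":0,"spin":0,"jaw":1},{"dx":-0.015,"dy":0,"dz":0,"spin":0,"jaw":1},{"dx":-0.018,"dy":0,"dz":0,"spin":0,"jaw":1}]}}

```text
time: 19.73
tool_pos: [591.7, -91.3, 160.9]
ee_rot: [-2.452, -1.963, -0.0]
ft_force: [2.2, 4.9, -1.3]
finger_gap: 0.5
finger_force: 2.4
```

```bash
python3 l.py
```

```text
t 19.73 p [591.7 -91.3 160.9] x [0.219 0.976 0.   ] y [ 0.976 -0.219 -0.   ] z [-0.  0. -1.] F [ 2.2  4.9 -1.3] gap 0.4511678945177318 2.403564864071086 q [-0.19  0.29  1.97  0.    0.88  0.03]
bay x,y,z -0.1 84.6 160.9 F bay 1.0 5.2 -1.3
```

{"api": "play_rows", "payload": {"targets": [{"dx":-0.002,"dy":0,"dz":0,"spin":0,"jaw":1},{"dx":-0.004,"dy":0,"dz":0,"spin":0,"jaw":1},{"dx":-0.0055,"dy":0,"dz":0,"spin":0,"jaw":1},{"dx":-0.007,"dy":0,"dz":0,"spin":0,"jaw":1},{"dx":-0.008,"dy":0,"dz":0,"spin":0,"jaw":1}]}}

```text
time: 20.35
tool_pos: [589.9, -98.4, 160.7]
ee_rot: [-2.452, -1.962, -0.001]
ft_force: [2.7, 7.8, -3.1]
finger_gap: 0.8
finger_force: 3.8
```

```bash
python3 l.py
```

```text
t 20.35 p [589.9 -98.4 160.7] x [0.219 0.976 0.001] y [ 0.976 -0.219 -0.001] z [-0.     0.001 -1.   ] F [ 2.7  7.8 -3.1] gap 0.7509437350442915 3.7544165225699544 q [-0.2   0.29  1.97  0.    0.88  0.02]
bay x,y,z -0.3 77.2 160.7 F bay 1.0 8.2 -3.1
```

{"api": "play_rows", "payload": {"targets": [{"dx":-0.0007,"dy":0,"dz":0,"spin":0,"jaw":1},{"dx":-0.0014,"dy":0,"dz":0,"spin":0,"jaw":1},{"dx":-0.002,"dy":0,"dz":0,"spin":0,"jaw":1},{"dx":-0.0026,"dy":0,"dz":0,"spin":0,"jaw":1},{"dx":-0.003,"dy":0,"dz":0,"spin":0,"jaw":1}]}}

```text
time: 20.98
tool_pos: [589.1, -101.3, 160.6]
ee_rot: [-2.452, -1.962, -0.001]
ft_force: [3.0, 8.8, -3.1]
finger_gap: 0.5
finger_force: 3.7
```

```bash
python3 l.py
```

```text
t 20.98 p [ 589.1 -101.3  160.6] x [0.219 0.976 0.001] y [ 0.976 -0.219 -0.001] z [-0.     0.001 -1.   ] F [ 3.   8.8 -3.1] gap 0.5127864058950242 3.707619672641158 q [-0.21  0.29  1.97  0.    0.88  0.01]
bay x,y,z -0.4 74.2 160.6 F bay 1.0 9.2 -3.1
```

{"api": "play_rows", "payload": {"targets": [{"dx":-0.0003,"dy":0,"dz":0,"spin":0,"jaw":1},{"dx":-0.0006,"dy":0,"dz":0,"spin":0,"jaw":1},{"dx":-0.0009,"dy":0,"dz":0,"spin":0,"jaw":1},{"dx":-0.0012,"dy":0,"dz":0,"spin":0,"jaw":1},{"dx":-0.0014,"dy":0,"dz":0,"spin":0,"jaw":1}]}}

```text
time: 21.6
tool_pos: [588.8, -102.7, 160.7]
ee_rot: [-2.452, -1.962, -0.001]
ft_force: [2.6, 9.1, -2.2]
finger_gap: 0.2
finger_force: 3.7
```

```bash
python3 l.py
```

```text
t 21.6 p [ 588.8 -102.7  160.7] x [0.219 0.976 0.001] y [ 0.976 -0.219 -0.001] z [-0.     0.001 -1.   ] F [ 2.6  9.1 -2.2] gap 0.23528549256998188 3.6583867762237787 q [-0.21  0.29  1.97  0.    0.88  0.01]
bay x,y,z -0.4 72.8 160.7 F bay 0.5 9.5 -2.2
```

{"api": "play_rows", "payload": {"targets": [{"dx":-0.0003,"dy":0,"dz":0,"spin":0,"jaw":1},{"dx":-0.0005,"dy":0,"dz":0,"spin":0,"jaw":1},{"dx":-0.0007,"dy":0,"dz":0,"spin":0,"jaw":1},{"dx":-0.0009,"dy":0,"dz":0,"spin":0,"jaw":1},{"dx":-0.001,"dy":0,"dz":0,"spin":0,"jaw":1}]}}

```text
time: 22.22
tool_pos: [588.7, -103.3, 160.6]
ee_rot: [-2.452, -1.962, -0.001]
ft_force: [3.1, 12.7, -2.6]
finger_gap: 0.2
finger_force: 5.3
```

```bash
python3 l.py
```

```text
t 22.23 p [ 588.7 -103.3  160.6] x [0.219 0.976 0.002] y [ 0.976 -0.219 -0.001] z [-0.     0.002 -1.   ] F [ 3.1 12.7 -2.6] gap 0.1698318729435633 5.2654677629470825 q [-0.21  0.29  1.97  0.    0.88  0.01]
bay x,y,z -0.5 72.2 160.6 F bay 0.2 13.1 -2.6
```

{"api": "play_rows", "payload": {"targets": [{"dx":0.004,"dy":0,"dz":0,"spin":0,"jaw":1},{"dx":0.018,"dy":0,"dz":-0.005,"spin":0,"jaw":1},{"dx":0.03,"dy":0,"dz":-0.015,"spin":0,"jaw":1},{"dx":0.03,"dy":0,"dz":-0.035,"spin":0,"jaw":1},{"dx":0.028,"dy":0,"dz":-0.045,"spin":0,"jaw":1}]}}

```text
time: 22.85
tool_pos: [595.6, -77.1, 208.2]
ee_rot: [2.451, 1.963, 0.002]
ft_force: [0.6, 0.3, -0.2]
finger_gap: 0.4
finger_force: 0.0
```

{"api": "play_rows", "payload": {"targets": [{"dx":-0.02,"dy":0,"dz":-0.003,"spin":0,"jaw":1},{"dx":-0.06,"dy":0,"dz":-0.003,"spin":0,"jaw":1},{"dx":-0.11,"dy":0,"dz":-0.003,"spin":0,"jaw":1},{"dx":-0.16,"dy":0,"dz":-0.003,"spin":0,"jaw":1},{"dx":-0.21,"dy":0,"dz":-0.003,"spin":0,"jaw":1}]}}

```text
time: 23.48
tool_pos: [547.5, -284.7, 209.0]
ee_rot: [-2.453, -1.962, 0.0]
ft_force: [0.8, -0.5, -0.2]
finger_gap: 0.7
finger_force: 0.0
```

{"api": "play_rows", "payload": {"targets": [{"dx":-0.03,"dy":0,"dz":0,"spin":0,"jaw":1},{"dx":-0.052,"dy":0,"dz":0,"spin":0,"jaw":1},{"dx":-0.062,"dy":0,"dz":0,"spin":0,"jaw":1},{"dx":-0.062,"dy":0,"dz":0,"spin":0,"jaw":1},{"dx":-0.062,"dy":0,"dz":0,"spin":0,"jaw":1}]}}

```text
time: 24.1
tool_pos: [535.6, -341.7, 209.0]
ee_rot: [-2.452, -1.964, -0.0]
ft_force: [-0.3, -0.1, -0.3]
finger_gap: 0.4
finger_force: 0.0
```

```bash
python3 l.py; python3 - <<'E'
import sys;sys.path.insert(0,'.')
from h import *
im,_=env.get_image("scene");cv2.imwrite("pics/s5.png",cv2.resize(im[170:290,90:240],(750,600),interpolation=2))
E
```

```text
t 24.1 p [ 535.6 -341.7  209. ] x [0.218 0.976 0.   ] y [ 0.976 -0.218 -0.   ] z [-0.  0. -1.] F [-0.3 -0.1 -0.3] gap 0.3783217707723833 0.0 q [-0.6   0.29  1.87  0.    0.98 -0.38]
bay x,y,z -0.0 -172.1 209.0 F bay -0.2 -0.2 -0.3
```

View pics/s5.png

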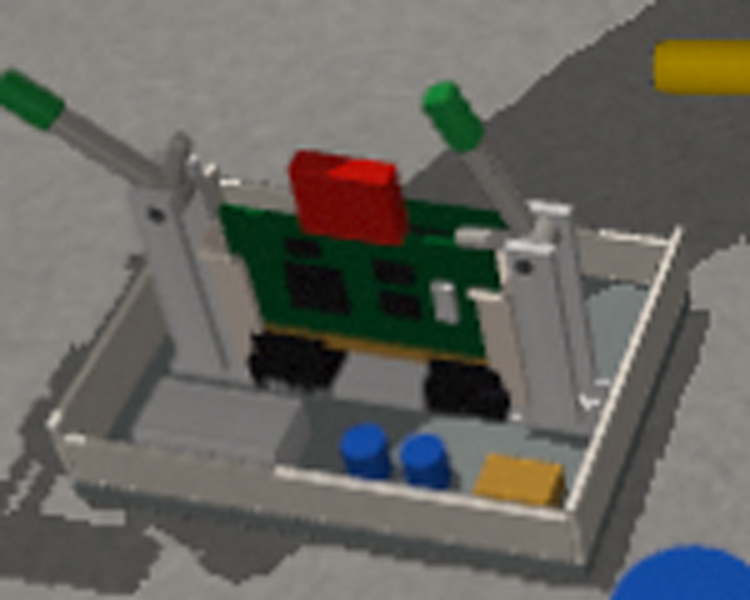

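{"api": "play_rows", "payload": {"targets": [{"dx":0,"dy":0,"dz":0.02,"spin":0,"jaw":1},{"dx":0,"dy":0,"dz":0.05,"spin":0,"jaw":1},{"dx":0,"dy":0,"dz":0.075,"spin":0,"jaw":1},{"dx":0.004,"dy":0,"dz":0.086,"spin":0,"jaw":1},{"dx":0.012,"dy":0,"dz":0.086,"spin":0,"jaw":1}]}}

```text
time: 24.78
tool_pos: [537.7, -330.0, 122.1]
ee_rot: [-2.451, -1.962, 0.001]
ft_force: [-0.3, 0.3, 0.7]
finger_gap: 0.7
finger_force: 0.0
```

```bash
python3 l.py
```

```text
t 24.77 p [ 537.7 -330.   122.1] x [0.219 0.976 0.001] y [ 0.976 -0.219 -0.001] z [-0.001  0.001 -1.   ] F [-0.3  0.3  0.7] gap 0.7125220145093197 0.0 q [-0.59  0.39  1.91  0.    0.84 -0.37]
bay x,y,z -0.5 -160.2 122.1 F bay -0.4 0.3 0.7
```

{"api": "play_rows", "payload": {"targets": [{"dx":0.004,"dy":0,"dz":-0.001,"spin":0,"jaw":1},{"dx":0.0065,"dy":0,"dz":-0.005,"spin":0,"jaw":1},{"dx":0.0092,"dy":0,"dz":-0.01,"spin":0,"jaw":1},{"dx":0.0125,"dy":0,"dz":-0.0155,"spin":0,"jaw":1},{"dx":0.0163,"dy":0,"dz":-0.0205,"spin":0,"jaw":1}]}}

```text
time: 25.4
tool_pos: [541.7, -314.8, 144.1]
ee_rot: [2.452, 1.963, 0.0]
ft_force: [-0.1, -1.0, -0.8]
finger_gap: 0.5
finger_force: 0.5
```

```bash
python3 l.py
```

```text
t 25.4 p [ 541.7 -314.8  144.1] x [ 0.219  0.976 -0.   ] y [ 0.976 -0.219  0.   ] z [ 0. -0. -1.] F [-0.1 -1.  -0.8] gap 0.5316766087997901 0.5054490105248988 q [-0.56  0.36  1.92 -0.    0.87 -0.34]
bay x,y,z 0.0 -144.6 144.1 F bay 0.1 -1.0 -0.8
```

{"api": "play_rows", "payload": {"targets": [{"dx":0.0045,"dy":0,"dz":-0.0045,"spin":0,"jaw":1},{"dx":0.0102,"dy":0,"dz":-0.008,"spin":0,"jaw":1},{"dx":0.0165,"dy":0,"dz":-0.011,"spin":0,"jaw":1},{"dx":0.023,"dy":0,"dz":-0.0135,"spin":0,"jaw":1},{"dx":0.03,"dy":0,"dz":-0.0155,"spin":0,"jaw":1}]}}

```text
time: 26.02
tool_pos: [548.2, -285.0, 159.1]
ee_rot: [-2.452, -1.963, -0.0]
ft_force: [-0.2, -2.1, 0.5]
finger_gap: 0.0
finger_force: 0.9
```

{"api": "play_rows", "payload": {"targets": [{"dx":0.005,"dy":0,"dz":-0.001,"spin":0,"jaw":1},{"dx":0.01,"dy":0,"dz":-0.001,"spin":0,"jaw":1},{"dx":0.015,"dy":0,"dz":-0.001,"spin":0,"jaw":1},{"dx":0.02,"dy":0,"dz":-0.001,"spin":0,"jaw":1},{"dx":0.025,"dy":0,"dz":-0.001,"spin":0,"jaw":1}]}}

```text
time: 26.65
tool_pos: [553.6, -260.9, 160.0]
ee_rot: [-2.452, -1.963, 0.0]
ft_force: [-0.4, -1.1, 1.9]
finger_gap: 0.4
finger_force: 0.8
```

```bash
python3 l.py
```

```text
t 26.65 p [ 553.6 -260.9  160. ] x [0.219 0.976 0.   ] y [ 0.976 -0.219 -0.   ] z [-0.  0. -1.] F [-0.4 -1.1  1.9] gap 0.4435298227037301 0.783403721434297 q [-0.48  0.31  1.94 -0.    0.89 -0.26]
bay x,y,z -0.1 -89.3 160.0 F bay -0.2 -1.2 1.9
```

{"api": "play_rows", "payload": {"targets": [{"dx":0.003,"dy":0,"dz":0,"spin":0,"jaw":1},{"dx":0.006,"dy":0,"dz":0,"spin":0,"jaw":1},{"dx":0.008,"dy":0,"dz":0,"spin":0,"jaw":1},{"dx":0.01,"dy":0,"dz":0,"spin":0,"jaw":1},{"dx":0.012,"dy":0,"dz":0,"spin":0,"jaw":1}]}}

```text
time: 27.28
tool_pos: [556.2, -249.4, 160.0]
ee_rot: [-2.453, -1.963, 0.0]
ft_force: [-1.0, -0.9, 0.1]
finger_gap: 0.3
finger_force: 0.6
```

```bash
python3 l.py
```

```text
t 27.27 p [ 556.2 -249.4  160. ] x [0.219 0.976 0.   ] y [ 0.976 -0.219 -0.   ] z [-0.  0. -1.] F [-1.  -0.9  0.1] gap 0.306100597886919 0.5685204500332475 q [-0.46  0.31  1.95 -0.    0.89 -0.24]
bay x,y,z -0.1 -77.5 160.0 F bay -0.8 -1.1 0.1
```

{"api": "play_rows", "payload": {"targets": [{"dx":0.0008,"dy":0,"dz":0,"spin":0,"jaw":1},{"dx":0.0016,"dy":0,"dz":0,"spin":0,"jaw":1},{"dx":0.0024,"dy":0,"dz":0,"spin":0,"jaw":1},{"dx":0.0032,"dy":0,"dz":0,"spin":0,"jaw":1},{"dx":0.0038,"dy":0,"dz":0,"spin":0,"jaw":1}]}}

```text
time: 27.9
tool_pos: [557.0, -246.1, 160.0]
ee_rot: [2.452, 1.963, -0.001]
ft_force: [-1.4, -6.7, -1.7]
finger_gap: 0.3
finger_force: 2.7
```

```bash
python3 l.py
```

```text
t 27.9 p [ 557.  -246.1  160. ] x [ 0.219  0.976 -0.001] y [ 0.976 -0.219  0.   ] z [-0.    -0.001 -1.   ] F [-1.4 -6.7 -1.7] gap 0.33056442109761947 2.7443065959960222 q [-0.45  0.31  1.95 -0.    0.89 -0.23]
bay x,y,z -0.1 -74.2 160.0 F bay 0.2 -6.9 -1.7
```

{"api": "play_rows", "payload": {"targets": [{"dx":0.0005,"dy":0,"dz":0,"spin":0,"jaw":1},{"dx":0.001,"dy":0,"dz":0,"spin":0,"jaw":1},{"dx":0.0013,"dy":0,"dz":0,"spin":0,"jaw":1},{"dx":0.0016,"dy":0,"dz":0,"spin":0,"jaw":1},{"dx":0.0018,"dy":0,"dz":0,"spin":0,"jaw":1}]}}

```text
time: 28.52
tool_pos: [557.4, -244.5, 160.0]
ee_rot: [2.452, 1.963, -0.001]
ft_force: [-1.9, -5.7, -1.6]
finger_gap: 0.3
finger_force: 2.8
```

```bash
python3 l.py
```

```text
t 28.52 p [ 557.4 -244.5  160. ] x [ 0.219  0.976 -0.001] y [ 0.976 -0.219  0.   ] z [-0.    -0.001 -1.   ] F [-1.9 -5.7 -1.6] gap 0.3336969595617014 2.7894439129158854 q [-0.45  0.31  1.95 -0.    0.89 -0.23]
bay x,y,z -0.1 -72.4 160.0 F bay -0.6 -6.0 -1.6
```

{"api": "play_rows", "payload": {"targets": [{"dx":0.0005,"dy":0,"dz":0,"spin":0,"jaw":1},{"dx":0.001,"dy":0,"dz":0,"spin":0,"jaw":1},{"dx":0.0013,"dy":0,"dz":0,"spin":0,"jaw":1},{"dx":0.0016,"dy":0,"dz":0,"spin":0,"jaw":1},{"dx":0.0018,"dy":0,"dz":0,"spin":0,"jaw":1}]}}

```text
time: 29.15
tool_pos: [557.8, -242.9, 160.0]
ee_rot: [2.452, 1.963, -0.001]
ft_force: [-1.8, -8.2, -3.5]
finger_gap: 0.2
finger_force: 3.4
```

```bash
python3 l.py
```

```text
t 29.15 p [ 557.8 -242.9  160. ] x [ 0.219  0.976 -0.001] y [ 0.976 -0.219  0.   ] z [-0.    -0.001 -1.   ] F [-1.8 -8.2 -3.5] gap 0.24536446095637698 3.4254207741469145 q [-0.45  0.31  1.95 -0.    0.88 -0.23]
bay x,y,z -0.0 -70.8 160.0 F bay 0.0 -8.4 -3.5
```

{"api": "play_rows", "payload": {"targets": [{"dx":0.0004,"dy":0,"dz":0,"spin":0,"jaw":1},{"dx":0.0008,"dy":0,"dz":0,"spin":0,"jaw":1},{"dx":0.0011,"dy":0,"dz":0,"spin":0,"jaw":1},{"dx":0.0014,"dy":0,"dz":0,"spin":0,"jaw":1},{"dx":0.0016,"dy":0,"dz":0,"spin":0,"jaw":1}]}}

```text
time: 29.78
tool_pos: [558.0, -242.0, 160.0]
ee_rot: [2.451, 1.963, -0.002]
ft_force: [-3.0, -15.5, -4.1]
finger_gap: 0.4
finger_force: 6.7
```

```bash
python3 l.py
```

```text
t 29.77 p [ 558. -242.  160.] x [ 0.218  0.976 -0.002] y [ 0.976 -0.218  0.   ] z [-0.    -0.002 -1.   ] F [ -3.  -15.5  -4.1] gap 0.40703856366237884 6.669791358108341 q [-0.45  0.31  1.95 -0.    0.88 -0.22]
bay x,y,z -0.0 -70.0 160.0 F bay 0.5 -15.8 -4.1
```

{"api": "play_rows", "payload": {"targets": [{"dx":-0.004,"dy":0,"dz":0,"spin":0,"jaw":1},{"dx":-0.018,"dy":0,"dz":-0.005,"spin":0,"jaw":1},{"dx":-0.035,"dy":0,"dz":-0.015,"spin":0,"jaw":1},{"dx":-0.06,"dy":0,"dz":-0.035,"spin":0,"jaw":1},{"dx":-0.08,"dy":0,"dz":-0.06,"spin":0,"jaw":1}]}}

```text
time: 30.4
tool_pos: [540.2, -320.3, 221.1]
ee_rot: [-2.453, -1.963, -0.0]
ft_force: [-0.2, 0.9, -0.7]
finger_gap: 0.6
finger_force: 0.0
```

{"api": "play_rows", "payload": {"targets": [{"dx":-0.03,"dy":0,"dz":-0.02,"spin":0,"jaw":1},{"dx":-0.06,"dy":0,"dz":-0.03,"spin":0,"jaw":1},{"dx":-0.08,"dy":0,"dz":-0.03,"spin":0,"jaw":1},{"dx":-0.08,"dy":0,"dz":-0.03,"spin":0,"jaw":1},{"dx":-0.08,"dy":0,"dz":-0.03,"spin":0,"jaw":1}]}}

```text
time: 31.02
tool_pos: [523.0, -396.3, 249.4]
ee_rot: [-2.452, -1.963, 0.0]
ft_force: [-0.3, 0.3, -0.8]
finger_gap: 0.5
finger_force: 0.0
```

```bash
python3 l.py; python3 - <<'E'
import sys;sys.path.insert(0,'.')
from h import *
im,_=env.get_image("scene");cv2.imwrite("pics/s6.png",cv2.resize(im[170:290,90:240],(750,600),interpolation=2))
B=np.array([573.3,-173.8])+1.1*np.array([.219,.976]);ex=np.array([.976,-.219]);ey=np.array([.219,.976])
for sg in(1,-1):
  for ph in(-.41,-.36,-.3):
    y=sg*(73+75*np.sin(ph));z=104+75*np.cos(ph);u,v=proj("scene",[*(B+ey*y),z]);print(sg,ph,round((u-90)*5),round((v-170)*5))
E
```

```text
t 31.02 p [ 523.  -396.3  249.4] x [0.219 0.976 0.001] y [ 0.976 -0.219 -0.001] z [-0.001  0.001 -1.   ] F [-0.3  0.3 -0.8] gap 0.48063764053835784 0.0 q [-0.68  0.27  1.81  0.    1.06 -0.46]
bay x,y,z -0.4 -228.2 249.4 F bay -0.3 0.3 -0.8
1 -0.41 424 87
1 -0.36 433 85
1 -0.3 444 83
-1 -0.41 197 58
-1 -0.36 187 53
-1 -0.3 175 49
```

View pics/s6.png

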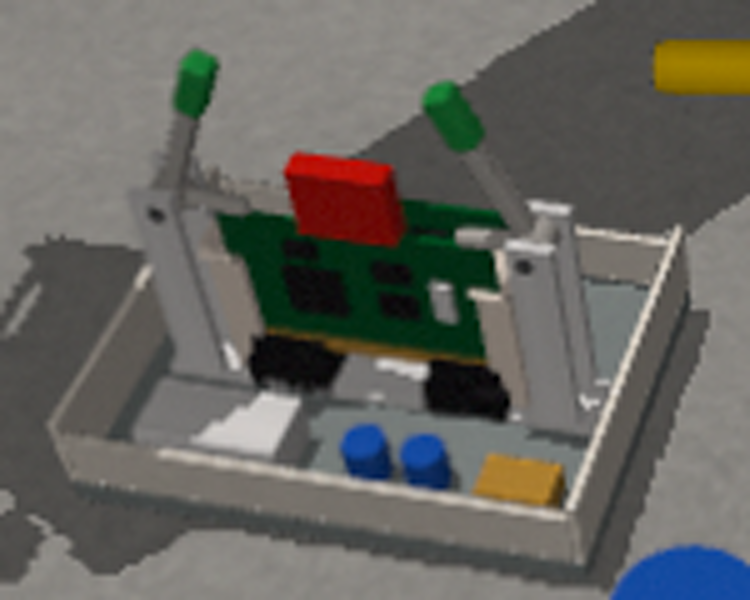

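The final picture shows both levers leaning inwards, with tips at about (198,55) and (440,88). These match the positions predicted for the stop, and the board sits lower in the sockets. The arm is clear of everything, so I'm handing in.

```bash
python3 -c "
from cell import env
print(env.close_job())"
```

```text
the job is handed in; nothing more can be done
None
```

The job is handed in at about 31 s: the green board was lowered onto the sockets and released, then both levers were swung in until I felt their stops (13 N left, 16 N right at the fingers, a little over the 5–12 N you quoted), and the last picture shows it seated with the arm clear.

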